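Find the frying pan with the bowed base

TASK

One of the three upturned frying pans has a bowed base and would rock on the glass hob. Find it with the straightedge, carrying it by its wooden grip: lay it across the centre of a pan's base, let go, and gently press down with the fingertips first its square end and then its rounded end to find out whether it rocks; when you have found the bowed pan, leave the straightedge lying across the centre of its base. Do not disturb the other kitchen things.

Things in the scene. Friction and masses are not known exactly. Their poses are not given: they have to be found in the camera images.
- straightedge: the straightedge: a flat steel bar 150 mm long (body x), 26 mm wide (body y), 5 mm thick, with a wooden grip 46 mm long, 14 mm wide standing 26 mm high on the middle of its top; 0.12 to 0.24 kg. Its +x end is cut square, its -x end is rounded. Origin at the centre of its underside, z up
- edge_grip (a point): middle of the straightedge's wooden grip, 24 mm above the underside of the bar; the fingers close across the 14 mm width (body y)
- square_end (a point): point on the top of the bar at its square end, 60 mm from the middle (15 mm in from the tip): where to press. Bar and base are hard and the force climbs steeply once the end is borne: approach at about 5 mm/s with a force stop of 2 to 4 N
- round_end (a point): point on the top of the bar at its rounded end, 60 mm from the middle: where to press
- pan_a: an upturned cast-iron frying pan, heavy and fixed: 196 mm across at its rim on the worktop, tapering to a round dark base 170 mm across that faces up, about 46 mm high. Origin at the centre of its rim on the worktop, x axis along its handle (25 to 38 mm wide, reaching 207 mm from the origin, at most 31 mm high). The three pans look alike; which one is bowed changes
- pan_a_base (a point): nominal centre of this pan's upturned base, 46 mm above the worktop. A flat base is 46 mm high all over. A bowed base is a very shallow cone, 48.5 mm high at its centre and 45.5 mm at its edge: the straightedge laid across its centre tips about 0.035 rad to one end or the other
- pan_b: an upturned cast-iron frying pan, heavy and fixed: 196 mm across at its rim on the worktop, tapering to a round dark base 170 mm across that faces up, about 46 mm high. Origin at the centre of its rim on the worktop, x axis along its handle (25 to 38 mm wide, reaching 207 mm from the origin, at most 31 mm high). The three pans look alike; which one is bowed changes
- pan_b_base (a point): nominal centre of this pan's upturned base, 46 mm above the worktop. A flat base is 46 mm high all over. A bowed base is a very shallow cone, 48.5 mm high at its centre and 45.5 mm at its edge: the straightedge laid across its centre tips about 0.035 rad to one end or the other
- pan_c: an upturned cast-iron frying pan, heavy and fixed: 196 mm across at its rim on the worktop, tapering to a round dark base 170 mm across that faces up, about 46 mm high. Origin at the centre of its rim on the worktop, x axis along its handle (25 to 38 mm wide, reaching 207 mm from the origin, at most 31 mm high). The three pans look alike; which one is bowed changes
- pan_c_base (a point): nominal centre of this pan's upturned base, 46 mm above the worktop. A flat base is 46 mm high all over. A bowed base is a very shallow cone, 48.5 mm high at its centre and 45.5 mm at its edge: the straightedge laid across its centre tips about 0.035 rad to one end or the other
- spice_jar: bystander, leave alone: small glass jar, 42 mm across, 85 mm high, loose, origin under its centre
- egg_cup: bystander, leave alone: white egg cup, 48 mm across, 50 mm high, loose, origin under its centre
- bowl: bystander, leave alone: white ceramic bowl, 120 mm across, 50 mm high, loose, origin under its centre
- mug: bystander, leave alone: blue mug, 80 mm across plus handle, 90 mm high, loose, origin under its centre
- pepper_mill: bystander, leave alone: dark wooden pepper mill, 54 mm across, 150 mm high, loose, origin under its centre
- spatula: bystander, leave alone: black spatula lying flat, loose, origin under its middle
- spoon: bystander, leave alone: wooden spoon lying flat, loose, origin under its middle

How it is judged:
On the way, in this order (a step that is already met when the one before it is completed fails the run):
1. on the bowed pan, the square end of the straightedge is pressed down with more than 2 N and the straightedge has rocked over to it ((horizontal distance between straightedge and pan_a below 0.025 m or horizontal distance between straightedge and pan_b below 0.025 m or horizontal distance between straightedge and pan_c below 0.025 m) and height (world z) of straightedge between 0.041 and 0.052 m and horizontal distance between the grasp point and square_end below 0.035 m and contact force between the fingers and straightedge above 2 N and angle between straightedge's own z axis and vertical below 0.08 rad and angle between straightedge's own x axis and vertical above 1.5868 rad), for 0.2 s.
2. then the rounded end is pressed down with more than 2 N and the straightedge has rocked over to that end ((horizontal distance between straightedge and pan_a below 0.025 m or horizontal distance between straightedge and pan_b below 0.025 m or horizontal distance between straightedge and pan_c below 0.025 m) and height (world z) of straightedge between 0.041 and 0.052 m and horizontal distance between the grasp point and round_end below 0.035 m and contact force between the fingers and straightedge above 2 N and angle between straightedge's own z axis and vertical below 0.08 rad and angle between straightedge's own x axis and vertical below 1.5548 rad), for 0.2 s.
At the end, for the whole second after the job is handed in: The straightedge rests, released and still, across the bowed pan's base, its middle within 25 mm of the pan's centre, grip up, within 0.08 rad of level, and its underside more than 47.1 mm above the worktop, as only the crown of the bowed base carries it ((horizontal distance between straightedge and pan_a below 0.025 m or horizontal distance between straightedge and pan_b below 0.025 m or horizontal distance between straightedge and pan_c below 0.025 m) and height (world z) of straightedge between 0.0471 and 0.052 m and angle between straightedge's own z axis and vertical below 0.08 rad and linear speed of straightedge below 0.01 m/s and contact force between the fingers and straightedge below 0.1 N); the robot touches nothing.
It fails at once if an end of the straightedge is pressed or squeezed with more than 25 N (contact force between the fingers and straightedge above 25 N and (horizontal distance between the grasp point and square_end below 0.035 m or horizontal distance between the grasp point and round_end below 0.035 m)).
It fails at once if a bystander is moved more than 30 mm (distance of any of spice_jar, egg_cup, bowl, mug, pepper_mill, spatula, spoon from where it was at the start of the episode above 0.03 m).
It also fails if it takes over 72 s, if anything falls off the work surface, if the arm or the gripper's body presses on something with over 40 N, if the wrist force passes 120 N, or if a joint passes its speed limit or range.

ROBOT

A 6-joint arm with a two-finger parallel gripper is mounted at the origin on the work surface. World frame = base frame: x ahead of the robot, y to its left, z up, the work surface at z = 0. Lengths are in m, angles in rad, forces in N, time in s.
With the tool pointing down it reaches from about 0.3 to 0.775 m from the base axis. Payload 14.6 kg.
Tool frame: the origin (TCP) lies at the very end of the fingers, on their centre line; the grasp point (between the pads) lies 19 mm behind it; z points along the fingers, y is the line along which they close (so a half turn about z gives the same grasp; the last joint's range is limited). The gripper opens to 94 mm and grips with 3 to 60 N. Pads are 16 mm wide; open, the fingers measure 119 mm over their backs; the gripper's body (75 mm by 177 mm) begins 78 mm behind the grasp point.
Start: joints at [1.183, 0.3, 1.521, -0, 1.321, -0.067], TCP at [0.173, 0.522, 0.205] pointing down, gripper open.
Joint ranges: [-3.03, 3.03], [-0.79, 2.21], [0.23, 2.52], [-1.04, 4.18], [0, 3.07], [-2.55, 2.55]. Speed limits (rad/s): [2.22, 2.22, 2.57, 3.14, 3.14, 3.14].

INTERFACE

Orientations are given as [roll, pitch, yaw] about the fixed x, y, z axes, in that order (R = Rz(yaw) Ry(pitch) Rx(roll)).
In Python, from station import ctrl, cams gives the robot as it stands. The module is installed in compiled form; this text tells all that it offers.
- The arm moves only by the tool arm_command, never from a script. Its argument "plan" is a list that holds one entry, the list of rows, each a list of 7 numbers: the shift along the tool's x, y, z in shares of 750 mm (1.0 is 750 mm), then the turn, a rotation vector about the tool's x, y, z in a scale on which 1.0 is pi rad, then the closure, from -1 (fully open) to 1 (shut). A call has 1 to 12 rows; each row is the pose to reach, as a shift and turn from the pose commanded when the call began, along the tool's axes at that moment; what a row does not reach only later rows make up. A row lasts 1/10 s, in which the tool goes at most 50 mm and 8.59 degrees, less where a joint would pass 70% of its speed; a pose out of reach is approached as far as the arm can. No shift or turn number may pass 1 either way. A call with a gripper value outside its range is refused whole. The fingers move at their own pace and stop on an object; "squeeze" is the grip in N (left out, the last holds). Time passes only in rows, so rows that repeat a pose let the fingers close. It gives the time, the measured TCP pose, the force, the opening and the grip force at its end, in the units of the state.
- ctrl.get_obs(): the state, without advancing time (a new reading comes with each control period).
- cams.camera(name): name is "scene" or "side" or "wrist"; returns (picture, depth): 400x640x3 uint8, blue, green, red; 400x640 float32, m along the optical axis (not along the pixel's ray), 0 where there is no reading.
- cams.camera_info(name): a dict with "fx", "fy", "cx", "cy" (pixels), "world_to_cam" (4x4, takes a point from world to camera coordinates). Camera axes: x right, y down, z forward; pixel columns grow to the right and rows downward; lengths in m; the calibration is good to about 2 mm. The wrist camera is an equidistant fisheye: a pixel r from the principal point sees the ray r / f radians off the axis. A picture is of the moment at which its call begins: read the wrist's pose just before it. camera_info takes no time and is no camera call; for the wrist camera it gives the pose at the moment of the call.
- ctrl.hand_in(): hands the job in; it is judged then, once.
The state is a dict: "time_s": time; "qpos": joint angles; "joint_vel": joint speeds; "tau": joint torques, N m; "ee_pos": TCP position; "eef_rot": TCP orientation; "force": force on the tool from outside, world axes, zero at the start; "moment": the same for the moment, N m; "grip_width": finger opening in m; "grip_force": force on a finger pad.
Only numpy, scipy, OpenCV 4.12 (cv2) and the standard library are available. Lean on these libraries where they do the work, as an engineer would, in place of code of your own. Each camera call takes 0.05 s, during which the arm holds its last target. There are 200 camera calls.

## Working session

There is one attempt and no reset: what is moved stays moved. The work goes in short steps, Python scripts to look and compute and a tool call to move; the robot and the scene stay as the last step left them, time stands still between calls to the robot, and variables do not carry over. Pictures are saved under pics/ and viewed, at most 10 in all, crops included, and the job is handed in when it is done.

Besides the shell and the picture viewer there is one more tool, called as name(argument=value, ...), one argument or row to a line, values as JSON. arm_command: Moves the arm, as the interface text tells. Its arguments: {"type":"object","properties":{"plan":{"type":"array"},"squeeze":{"type":"number"}},"required":["plan"]}

```bash
mkdir -p pics; python3 - <<'E'
from station import ctrl,cams
import cv2,numpy as np
o=ctrl.get_obs();print({k:np.round(v,3) for k,v in o.items()})
for n in("scene","side"):
    p,d=cams.camera(n);cv2.imwrite(f"pics/{n}0.png",p);np.savez(f"{n}0.npz",p=p,d=d)
    i=cams.camera_info(n);print(n,i)
E
```

```text
{'time_s': np.float64(0.0), 'qpos': array([ 1.183,  0.3  ,  1.522,  0.   ,  1.321, -0.067]), 'joint_vel': array([-0.001,  0.002,  0.   ,  0.   ,  0.003, -0.001]), 'tau': array([ 1.0000e-03, -5.3180e+01, -3.5275e+01,  7.1000e-02,  2.4000e-02,
       -0.0000e+00]), 'ee_pos': array([0.173, 0.522, 0.205]), 'eef_rot': array([-3.14 , -0.   ,  2.821]), 'force': array([ 0.503,  0.298, -1.002]), 'moment': array([-0.074,  0.035,  0.04 ]), 'grip_force': np.float64(0.0), 'grip_width': np.float64(0.094)}
scene {'fx': 448.31962281600005, 'fy': 448.31962281600005, 'cx': 322.7015328374986, 'cy': 189.07534989416823, 'world_to_cam': array([[-0.11755702,  0.99303484,  0.00788352,  0.04393574],
       [ 0.72980757,  0.09177403, -0.67746471, -0.30806889],
       [-0.67346957, -0.07388728, -0.73551303,  1.60347874],
       [ 0.        ,  0.        ,  0.        ,  1.        ]])}
side {'fx': 499.4254955366263, 'fy': 499.4254955366263, 'cx': 312.1943291770664, 'cy': 206.73048647441252, 'world_to_cam': array([[-0.98822607, -0.15248433,  0.01255997,  0.48411582],
       [-0.12609958,  0.76523273, -0.63128263,  0.06426249],
       [ 0.08664941, -0.62543376, -0.77545115,  1.57749312],
       [ 0.        ,  0.        ,  0.        ,  1.        ]])}
```

View pics/scene0.png

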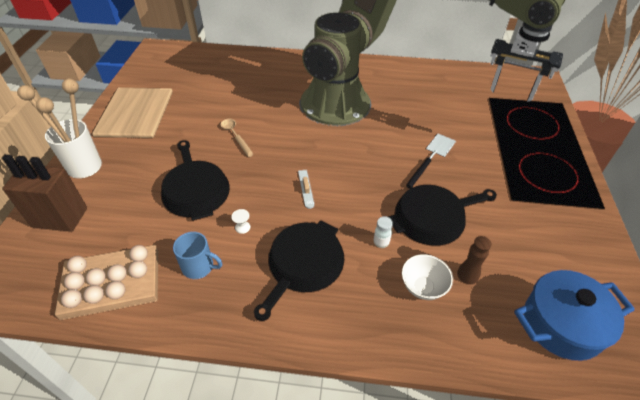

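View pics/side0.png

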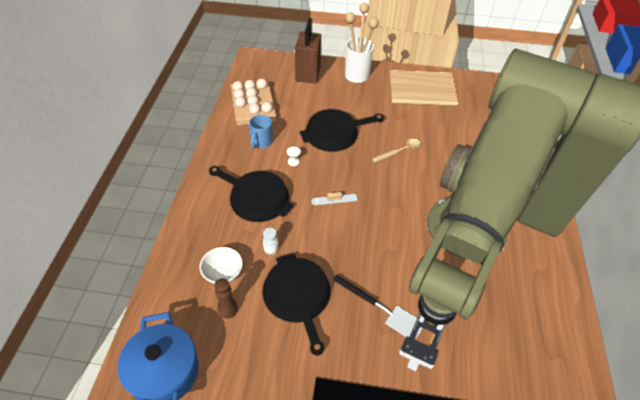

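```bash
cat > h.py <<'E'
import numpy as np,cv2
from station import ctrl,cams
def ray(n,u,v,z,i=None):
    i=i or cams.camera_info(n);T=i["world_to_cam"];R=T[:3,:3];c=-R.T@T[:3,3]
    u=np.asarray(u,float);v=np.asarray(v,float)
    d=np.stack([(u-i["cx"])/i["fx"],(v-i["cy"])/i["fy"],np.ones_like(u)],-1)@R
    s=(z-c[2])/d[...,2];return c+d*s[...,None]
def cloud(n,d):
    i=cams.camera_info(n);T=i["world_to_cam"];v,u=np.mgrid[:400,:640]
    P=np.stack([(u-i["cx"])/i["fx"]*d,(v-i["cy"])/i["fy"]*d,d],-1)
    return (P-T[:3,3])@T[:3,:3]
E
python3 - <<'E'
from h import *
seeds={"scene":[(195,185),(307,252),(430,210)],"side":[(331,130),(259,195),(296,289)]}
for n in seeds:
    f=np.load(n+"0.npz");p,d=f["p"],f["d"];W=cloud(n,d)
    m=((p.max(2)<75)&(W[...,2]>.036)&(W[...,2]<.06)&(d>0)).astype(np.uint8)
    m=cv2.morphologyEx(m,cv2.MORPH_OPEN,np.ones((3,3),np.uint8))
    k,l,st,ce=cv2.connectedComponentsWithStats(m)
    for s in seeds[n]:
        L=l[s[1],s[0]];mm=l==L
        c=cv2.findContours(mm.astype(np.uint8),0,1)[0][0][:,0]
        xy=ray(n,c[:,0],c[:,1],.046)[:,:2].astype(np.float32)
        q,r=cv2.minEnclosingCircle(xy)
        P=W[mm];A=np.c_[xy,np.ones(len(xy))];fit=np.linalg.lstsq(A,(xy**2).sum(1),rcond=None)[0]
        print(n,s,L,mm.sum(),"mec",np.round(q,4),round(r,4),"fit",np.round(fit[:2]/2,4),"meanz",P[:,2].mean().round(4))
    # straightedge
    x0,y0=(306,188) if n=="scene" else (335,199)
    h=cv2.cvtColor(p,cv2.COLOR_BGR2HSV);g=((h[...,1]<60)&(h[...,2]>110)).astype(np.uint8)
    g[:y0-35]=0;g[y0+35:]=0;g[:,:x0-35]=0;g[:,x0+35:]=0
    v,u=np.nonzero(g);X=ray(n,u,v,.005)[:,:2].astype(np.float32)
    print("edge",len(u),cv2.minAreaRect(X))
    cv2.imwrite(f"pics/{n}e.png",cv2.resize(p[y0-30:y0+30,x0-35:x0+35],None,fx=7,fy=7,interpolation=cv2.INTER_CUBIC))
    for k,(x,y) in {"scene":{"jar":(383,245),"cup":(242,230),"bowl":(427,285),"mill":(470,280),"mug":(193,275)},"side":{"jar":(270,253),"cup":(293,162)}}[n].items(): print(k,ray(n,x,y,0).round(3))
a=cv2.imread("pics/scenee.png");b=cv2.imread("pics/sidee.png");cv2.imwrite("pics/e.png",np.vstack([a,b])[:, :]) if 0 else cv2.imwrite("pics/e.png",cv2.resize(np.hstack([a,b]),(800,343)))
E
```

```text
scene (195, 185) 5 2300 mec [ 0.4851 -0.3579] 0.0921 fit [ 0.4848 -0.3578] meanz 0.0458
scene (307, 252) 8 3316 mec [ 0.6765 -0.0069] 0.0906 fit [ 0.6756 -0.0074] meanz 0.0455
scene (430, 210) 6 2594 mec [0.498  0.3097] 0.0903 fit [0.498  0.3099] meanz 0.0455
edge 277 ((0.4282270073890686, -0.04360475018620491), (0.15524516999721527, 0.02858830988407135), 16.956787109375)
jar [ 0.601  0.187 -0.   ]
cup [ 0.598 -0.194  0.   ]
bowl [ 0.708  0.298 -0.   ]
mill [0.681 0.405 0.   ]
mug [ 0.751 -0.281  0.   ]
side (331, 130) 1 1230 mec [ 0.4744 -0.352 ] 0.0906 fit [ 0.4736 -0.3542] meanz 0.0453
side (259, 195) 2 1776 mec [ 0.664  -0.0032] 0.0892 fit [ 0.6642 -0.0038] meanz 0.045
side (296, 289) 3 2751 mec [0.487  0.3144] 0.0895 fit [0.4869 0.3145] meanz 0.0454
edge 289 ((0.4246938228607178, -0.043076783418655396), (0.15226604044437408, 0.03355523198843002), 16.965883255004883)
jar [0.589 0.195 0.   ]
cup [ 0.587 -0.192  0.   ]
```

View pics/e.png

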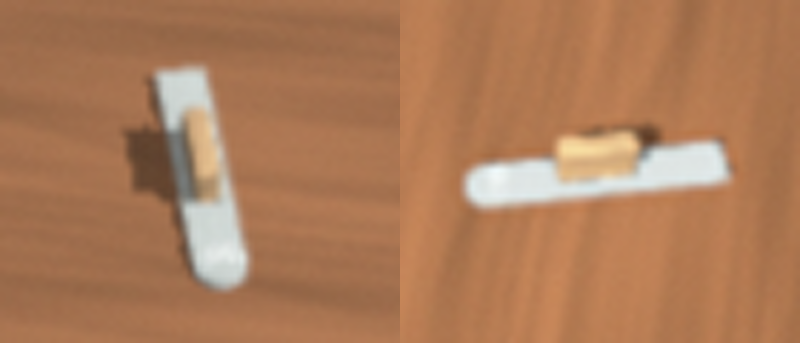

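Careful with the scale: shifts go in shares of 750 mm and turns go in shares of pi rad. That gives: -456.6 mm is -0.6088, -418.7 mm is -0.5583, -0.617 rad is -0.1964.

arm_command(
  plan=[
    [[-0.5583,-0.6088,0.1067,0,0,-0.1964,-1],[-0.5583,-0.6088,0.1067,0,0,-0.1964,-1],[-0.5583,-0.6088,0.1067,0,0,-0.1964,-1],[-0.5583,-0.6088,0.1067,0,0,-0.1964,-1],[-0.5583,-0.6088,0.1067,0,0,-0.1964,-1],[-0.5583,-0.6088,0.1067,0,0,-0.1964,-1],[-0.5583,-0.6088,0.1067,0,0,-0.1964,-1],[-0.5583,-0.6088,0.1067,0,0,-0.1964,-1],[-0.5583,-0.6088,0.1067,0,0,-0.1964,-1],[-0.5583,-0.6088,0.1067,0,0,-0.1964,-1],[-0.5583,-0.6088,0.1067,0,0,-0.1964,-1],[-0.5583,-0.6088,0.1067,0,0,-0.1964,-1]],
  ],
)

```text
time_s: 1.3
ee_pos: [0.4124, -0.0125, 0.1299]
eef_rot: [-3.142, 0.0, -2.846]
force: [1.0, 0.6, 0.4]
grip_width: 0.0936
grip_force: 0.0
```

```bash
python3 - <<'E'
from h import *
C=[(.4775,-.357),(.668,-.0075),(.4905,.3095)]
for n in("scene","side"):
    f=np.load(n+"0.npz");W=cloud(n,f["d"])
    for c in C:
        r=np.hypot(W[...,0]-c[0],W[...,1]-c[1]);m=(r<.075)&(f["d"]>0)&(W[...,2]>.03)&(W[...,2]<.06)
        P=W[m];A=np.c_[P[:,:2]-c,r[m],np.ones(len(P))];s,res,_,_=np.linalg.lstsq(A,P[:,2],rcond=None)
        print(n,c,"slope r",s[2].round(4),"z0",s[3].round(4),"sd",np.std(P[:,2]-A@s).round(4),m.sum())
E
```

```text
scene (0.4775, -0.357) slope r -0.0025 z0 0.0465 sd 0.0018 1585
scene (0.668, -0.0075) slope r -0.0035 z0 0.0461 sd 0.0017 2330
scene (0.4905, 0.3095) slope r -0.0374 z0 0.0481 sd 0.0018 1817
side (0.4775, -0.357) slope r 0.0079 z0 0.0453 sd 0.0029 910
side (0.668, -0.0075) slope r 0.0033 z0 0.0452 sd 0.0028 1292
side (0.4905, 0.3095) slope r -0.0341 z0 0.0478 sd 0.0025 1982
```

The depth data suggest the third pan at (0.49, 0.31) is bowed, so I'll test that one first with the straightedge.

```bash
cat >> h.py <<'E'
def wray(u,v,z,i):
    T=i["world_to_cam"];R=T[:3,:3];c=-R.T@T[:3,3]
    x=(np.asarray(u,float)-i["cx"])/i["fx"];y=(np.asarray(v,float)-i["cy"])/i["fy"];t=np.hypot(x,y)
    k=np.where(t>1e-9,np.sin(t)/np.maximum(t,1e-9),1)
    d=np.stack([x*k,y*k,np.cos(t)],-1)@R
    s=(z-c[2])/d[...,2];return c+d*s[...,None]
E
python3 - <<'E'
from h import *
i=cams.camera_info("wrist");p,d=cams.camera("wrist");cv2.imwrite("pics/w1.png",p);np.savez("w1.npz",p=p,d=d)
print(ctrl.get_obs()["ee_pos"])
h=cv2.cvtColor(p,cv2.COLOR_BGR2HSV);g=((h[...,1]<60)&(h[...,2]>110)).astype(np.uint8)
k,l,st,ce=cv2.connectedComponentsWithStats(g)
for j in range(1,k):
    if st[j,4]>150:
        v,u=np.nonzero(l==j);X=wray(u,v,.005,i)[:,:2].astype(np.float32);print(st[j],cv2.minAreaRect(X))
E
```

```text
[ 0.41415366 -0.01750983  0.1291298 ]
[ 590   78   43   78 1629] ((0.19848619401454926, 0.3453972339630127), (0.06798186153173447, 0.1303936243057251), 62.62798309326172)
[ 264  119   35  142 3190] ((0.4281529188156128, -0.04947314038872719), (0.14973105490207672, 0.03172726929187775), 17.422550201416016)
[180 302  16  35 339] ((0.626384437084198, -0.12615840137004852), (0.013893879018723965, 0.06527511775493622), 87.27711486816406)
[   0  339   48   61 1728] ((1.2442495822906494, -0.6701422929763794), (0.17900191247463226, 0.5985677242279053), 63.78927993774414)
[104 385  52  15 371] ((0.8715701699256897, -0.24102595448493958), (0.038482457399368286, 0.13498646020889282), 37.21595001220703)
```

View pics/w1.png

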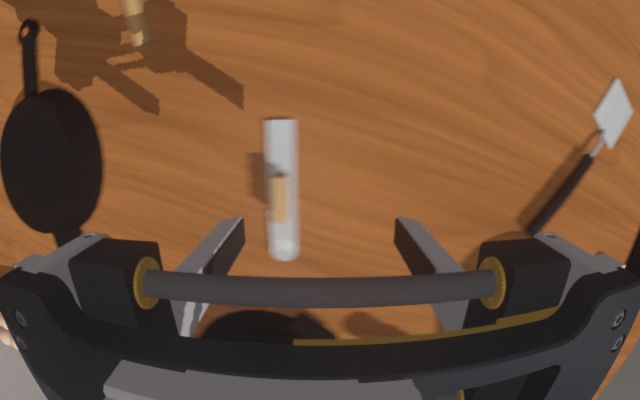

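In the tool's units: 70 mm is 0.0933, -29.6 mm is -0.0395.

arm_command(
  plan=[
    [[-0.006,-0.0395,0.0533,0,0,0,-1],[-0.006,-0.0395,0.0933,0,0,0,-1],[-0.006,-0.0395,0.0933,0,0,0,-1],[-0.006,-0.0395,0.0933,0,0,0,-1]],
  ],
)

```text
time_s: 1.75
ee_pos: [0.4249, -0.037, 0.0607]
eef_rot: [3.141, -0.001, -2.845]
force: [0.5, -0.6, 0.8]
grip_width: 0.0945
grip_force: 0.0
```

```bash
python3 - <<'E'
from h import *
i=cams.camera_info("wrist");p,d=cams.camera("wrist")
o=ctrl.get_obs();print(o["ee_pos"],o["joint_vel"].round(3),o["force"])
h=cv2.cvtColor(p,cv2.COLOR_BGR2HSV);g=((h[...,1]<60)&(h[...,2]>110)).astype(np.uint8)
k,l,st,ce=cv2.connectedComponentsWithStats(g)
for j in range(1,k):
    if st[j,4]>150:
        v,u=np.nonzero(l==j);X=wray(u,v,.005,i)[:,:2].astype(np.float32);print(st[j],cv2.minAreaRect(X))
cv2.imwrite("pics/w2.png",p)
E
```

```text
[ 0.42541612 -0.03698333  0.06135805] [ 0.004 -0.018 -0.005  0.001 -0.007 -0.   ] [ 0.03468757 -0.40046927  0.24162776]
[ 293  112   35  166 4310] ((0.420938640832901, -0.04658650979399681), (0.13697132468223572, 0.026522502303123474), 17.286903381347656)
[179 302  18  35 317] ((0.5756382942199707, -0.1292479783296585), (0.011123127304017544, 0.05178186669945717), 85.11941528320312)
[  0 379  43  21 617] ((1.0791624784469604, -0.5925718545913696), (0.053388163447380066, 0.37478965520858765), 43.14213180541992)
[104 385  52  15 363] ((0.7645443677902222, -0.21790161728858948), (0.0296658743172884, 0.10402807593345642), 37.195865631103516)
```

In the tool's units: 52 mm is 0.0693, 48 mm is 0.064.

arm_command(
  plan=[
    [[0.0009,-0.0107,0.0133,0,0,0,-1],[0.0009,-0.0107,0.04,0,0,0,-1],[0.0009,-0.0107,0.064,0,0,0,-1],[0.0009,-0.0107,0.0693,0,0,0,-0.3],[0.0009,-0.0107,0.0693,0,0,0,1],[0.0009,-0.0107,0.0693,0,0,0,1],[0.0009,-0.0107,0.0693,0,0,0,1],[0.0009,-0.0107,0.0693,0,0,0,1],[0.0009,-0.0107,0.0693,0,0,0,1],[0.0009,-0.0107,0.0693,0,0,0,1]],
  ],
  squeeze=20,
)

```text
time_s: 2.8
ee_pos: [0.4267, -0.0452, 0.0083]
eef_rot: [-3.141, 0.0, -2.845]
force: [0.6, 0.4, -0.1]
grip_width: 0.0414
grip_force: 0.0
```

arm_command(
  plan=[
    [[0,0,0,0,0,0,1],[0,0,0,0,0,0,1],[0,0,0,0,0,0,1],[0,0,0,0,0,0,1],[0,0,0,0,0,0,1],[0,0,0,0,0,0,1],[0,0,0,0,0,0,1],[0,0,0,0,0,0,1]],
  ],
)

```text
time_s: 3.6
ee_pos: [0.4266, -0.0451, 0.0081]
eef_rot: [3.141, -0.0, -2.845]
force: [-0.7, 1.3, 0.2]
grip_width: 0.0136
grip_force: 20.0
```

In the tool's units: 320.8 mm is 0.4277, -164.4 mm is -0.2192.

arm_command(
  plan=[
    [[0,0,-0.0533,0,0,0,1],[0,0,-0.1067,0,0,0,1],[-0.02,0.04,-0.136,0,0,0,1],[-0.0467,0.0933,-0.136,0,0,0,1],[-0.0733,0.144,-0.136,0,0,0,1],[-0.1,0.1947,-0.136,0,0,0,1],[-0.1267,0.2467,-0.136,0,0,0,1],[-0.1533,0.3,-0.136,0,0,0,1],[-0.18,0.352,-0.136,0,0,0,1],[-0.2053,0.4,-0.136,0,0,0,1],[-0.2192,0.4277,-0.136,0,0,0,1],[-0.2192,0.4277,-0.136,0,0,0,1]],
  ],
  squeeze=30,
)

```text
time_s: 4.8
ee_pos: [0.49, 0.3119, 0.1094]
eef_rot: [-3.142, -0.001, -2.843]
force: [-0.2, 0.1, -1.9]
grip_width: 0.0138
grip_force: 30.0
```

```bash
python3 - <<'E'
from h import *
i=cams.camera_info("wrist");p,d=cams.camera("wrist")
o=ctrl.get_obs();print(o["ee_pos"],o["eef_rot"],o["force"])
cv2.imwrite("pics/w3.png",p)
s,_=cams.camera("scene");cv2.imwrite("pics/w3.png",np.hstack([cv2.resize(p,(400,250)),cv2.resize(s[100:300,300:560],(390,300))[:250]]))
E
```

```text
[0.48983069 0.31038655 0.10933253] [-3.14121670e+00 -1.05493893e-03 -2.84361778e+00] [-0.17521291 -0.49847902 -1.17061938]
```

View pics/w3.png

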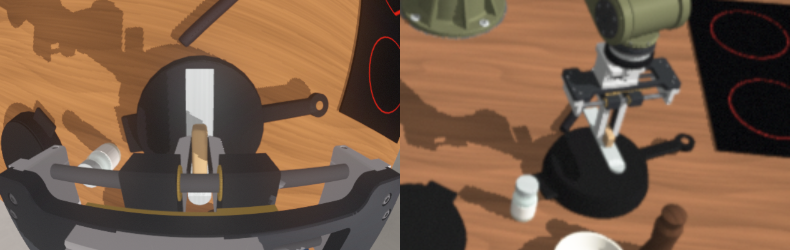

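The straightedge is held level over the third pan, centred, with the square end toward the robot. The jar and mill are clear. I'll lower it now.

In the tool's units: 52 mm is 0.0693, 51.5 mm is 0.0687.

arm_command(
  plan=[
    [[0,0,0.0267,0,0,0,1],[0,0,0.0507,0,0,0,1],[0,0,0.064,0,0,0,1],[0,0,0.0667,0,0,0,1],[0,0,0.068,0,0,0,1],[0,0,0.0687,0,0,0,1],[0,0,0.0693,0,0,0,1]],
  ],
)

```text
time_s: 5.6
ee_pos: [0.4906, 0.3097, 0.0588]
eef_rot: [3.141, 0.001, -2.845]
force: [0.4, -0.2, -1.8]
grip_width: 0.0138
grip_force: 30.0
```

In the tool's units: 1.5 mm is 0.002, 1 mm is 0.0013.

arm_command(
  plan=[
    [[0,0,0.0007,0,0,0,1],[0,0,0.0013,0,0,0,1],[0,0,0.002,0,0,0,1],[0,0,0.002,0,0,0,1]],
  ],
)

```text
time_s: 6.0
ee_pos: [0.4902, 0.3096, 0.0566]
eef_rot: [-3.142, -0.0, -2.845]
force: [0.4, -0.3, -2.0]
grip_width: 0.0139
grip_force: 30.0
```

In the tool's units: 1 mm is 0.0013, 0.5 mm is 0.0007.

arm_command(
  plan=[
    [[0,0,0.0007,0,0,0,1],[0,0,0.0007,0,0,0,1],[0,0,0.0013,0,0,0,1]],
  ],
)

```text
time_s: 6.3
ee_pos: [0.4903, 0.3097, 0.0564]
eef_rot: [3.142, 0.0, -2.845]
force: [-6.6, -4.2, 13.1]
grip_width: 0.0136
grip_force: 30.0
```

arm_command(
  plan=[
    [[0,0,-0.0008,0,0,0,1],[0,0,-0.0008,0,0,0,0.2],[0,0,-0.0008,0,0,0,0.2],[0,0,-0.0008,0,0,0,0.2],[0,0,-0.0008,0,0,0,0.2],[0,0,-0.0008,0,0,0,0.2],[0,0,-0.04,0,0,0,0.2],[0,0,-0.08,0,0,0,0.2],[0,0,-0.1067,0,0,0,0.2],[0,0,-0.1067,0,0,0,0.2]],
  ],
)

```text
time_s: 7.3
ee_pos: [0.4913, 0.3102, 0.1384]
eef_rot: [3.141, 0.005, -2.845]
force: [0.5, -0.6, 0.3]
grip_width: 0.0374
grip_force: 0.0
```

```bash
python3 - <<'E'
from h import *
p,d=cams.camera("scene");i=cams.camera_info("wrist");w,wd=cams.camera("wrist")
print(ctrl.get_obs()["ee_pos"])
h=cv2.cvtColor(w,cv2.COLOR_BGR2HSV);g=((h[...,1]<60)&(h[...,2]>110)).astype(np.uint8)
k,l,st,ce=cv2.connectedComponentsWithStats(g)
for j in range(1,k):
    if st[j,4]>150:
        v,u=np.nonzero(l==j);X=wray(u,v,.0535,i)[:,:2].astype(np.float32);print(st[j],cv2.minAreaRect(X))
cv2.imwrite("pics/w4.png",np.hstack([cv2.resize(w,(400,250)),cv2.resize(p[100:300,300:560],(390,300))[:250]]))
E
```

```text
[0.49008136 0.3095409  0.13501597]
[ 303  112   33  164 4022] ((0.4906187653541565, 0.3086075782775879), (0.15037663280963898, 0.027288591489195824), 16.955801010131836)
[  0 145   9  24 185] ((0.5623834729194641, -0.11166878044605255), (0.033493828028440475, 0.024090522900223732), 3.8713786602020264)
[ 510  206  130  121 4634] ((0.46548593044281006, 0.6951252818107605), (0.129816934466362, 0.29683050513267517), 23.538854598999023)
[ 248  217   39   60 1230] ((0.5492676496505737, 0.2732720375061035), (0.022396396845579147, 0.06919591873884201), 86.79985809326172)
[ 353  217   39   60 1221] ((0.5192409157752991, 0.371745228767395), (0.06891420483589172, 0.023080790415406227), 35.94168472290039)
[ 139  221   65   49 1246] ((0.5831165909767151, 0.17405086755752563), (0.029102608561515808, 0.09229862689971924), 41.86505889892578)
[  14  232  116   95 3852] ((0.6909193396568298, 0.0043694376945495605), (0.12535136938095093, 0.22907699644565582), 17.07571792602539)
[254 307  30  32 535] ((0.6355475783348083, 0.2961675226688385), (0.04200994595885277, 0.028924984857439995), 20.381235122680664)
[368 307  18  31 367] ((0.6022939085960388, 0.40431153774261475), (0.041116662323474884, 0.017840880900621414), 17.24636459350586)
[   0  311   48   89 2019] ((1.1702953577041626, -0.24683046340942383), (0.1589386761188507, 0.5829769968986511), 64.39910888671875)
[ 592  310   48   90 2060] ((0.743941605091095, 1.154759407043457), (0.5928434729576111, 0.1600082814693451), 59.71052551269531)
[ 103  360  319   40 7552] ((0.778275191783905, 0.2684100866317749), (0.10687799006700516, 0.5076208710670471), 25.6500186920166)
[502 374  26  26 234] ((0.6928045153617859, 0.6804725527763367), (0.060389444231987, 0.033130813390016556), 14.884919166564941)
```

View pics/w4.png

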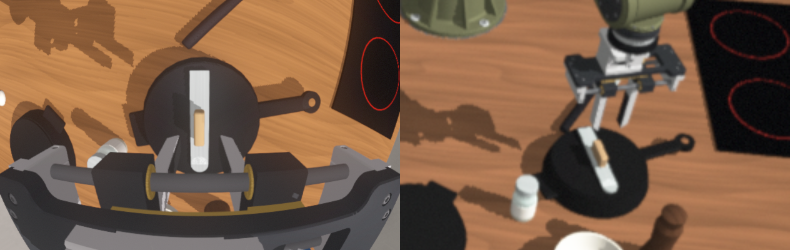

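In the tool's units: 73 mm is 0.0973, 70 mm is 0.0933.

arm_command(
  plan=[
    [[0.04,-0.0013,0,0,0,0,1],[0.08,-0.0013,0,0,0,0,1],[0.08,-0.0013,0.0267,0,0,0,1],[0.08,-0.0013,0.0533,0,0,0,1],[0.08,-0.0013,0.08,0,0,0,1],[0.08,-0.0013,0.0933,0,0,0,1],[0.08,-0.0013,0.0973,0,0,0,1],[0.08,-0.0013,0.0973,0,0,0,1],[0.08,-0.0013,0.0973,0,0,0,1]],
  ],
  squeeze=10,
)

```text
time_s: 8.3
ee_pos: [0.4334, 0.2913, 0.0632]
eef_rot: [3.141, 0.001, -2.845]
force: [-0.1, 0.3, 0.1]
grip_width: 0.0007
grip_force: 0.0
```

In the tool's units: 9 mm is 0.012, 8.5 mm is 0.0113.

arm_command(
  plan=[
    [[0,0,0.002,0,0,0,1],[0,0,0.004,0,0,0,1],[0,0,0.006,0,0,0,1],[0,0,0.0073,0,0,0,1],[0,0,0.0087,0,0,0,1],[0,0,0.0093,0,0,0,1],[0,0,0.01,0,0,0,1],[0,0,0.0107,0,0,0,1],[0,0,0.0113,0,0,0,1],[0,0,0.012,0,0,0,1],[0,0,0.012,0,0,0,1]],
  ],
)

```text
time_s: 9.4
ee_pos: [0.4331, 0.2912, 0.0536]
eef_rot: [3.142, -0.0, -2.845]
force: [-0.1, -0.2, -0.1]
grip_width: 0.0005
grip_force: 0.0
```

In the tool's units: 1.6 mm is 0.0021, 1.2 mm is 0.0016.

arm_command(
  plan=[
    [[0,0,0.0005,0,0,0,1],[0,0,0.0011,0,0,0,1],[0,0,0.0016,0,0,0,1],[0,0,0.0021,0,0,0,1],[0,0,0.0021,0,0,0,1]],
  ],
)

```text
time_s: 9.9
ee_pos: [0.4331, 0.2912, 0.052]
eef_rot: [3.142, -0.0, -2.845]
force: [-0.4, 0.2, 1.4]
grip_width: 0.0003
grip_force: 0.2
```

In the tool's units: 0.3 mm is 0.0004.

arm_command(
  plan=[
    [[0,0,0.0004,0,0,0,1],[0,0,0.0004,0,0,0,1]],
  ],
)

```text
time_s: 10.1
ee_pos: [0.4331, 0.2912, 0.0518]
eef_rot: [3.141, 0.0, -2.845]
force: [-1.6, -0.4, 2.8]
grip_width: -0.0001
grip_force: 1.0
```

In the tool's units: 0.2 mm is 0.0003.

arm_command(
  plan=[
    [[0,0,0.0003,0,0,0,1],[0,0,0.0003,0,0,0,1]],
  ],
)

```text
time_s: 10.3
ee_pos: [0.4332, 0.2912, 0.0517]
eef_rot: [3.142, 0.0, -2.845]
force: [-1.4, 0.8, 5.5]
grip_width: 0.0004
grip_force: 2.3
```

In the tool's units: 0.1 mm is 0.0001.

arm_command(
  plan=[
    [[0,0,0.0001,0,0,0,1],[0,0,0.0001,0,0,0,1],[0,0,0.0001,0,0,0,1],[0,0,0.0001,0,0,0,1],[0,0,0.0001,0,0,0,1]],
  ],
)

```text
time_s: 10.8
ee_pos: [0.4331, 0.2912, 0.0517]
eef_rot: [3.141, 0.0, -2.845]
force: [-2.4, -0.2, 5.8]
grip_width: 0.0007
grip_force: 3.1
```

In the tool's units: -120 mm is -0.16, -90 mm is -0.12.

arm_command(
  plan=[
    [[0,0,-0.0133,0,0,0,1],[0,0,-0.0667,0,0,0,1],[-0.0133,0,-0.08,0,0,0,1],[-0.0667,0,-0.08,0,0,0,1],[-0.12,0,-0.08,0,0,0,1],[-0.16,0,-0.08,0,0,0,1],[-0.16,0,-0.06,0,0,0,1],[-0.16,0,-0.0333,0,0,0,1],[-0.16,0,-0.0133,0,0,0,1],[-0.16,0,-0.0107,0,0,0,1],[-0.16,0,-0.0093,0,0,0,1],[-0.16,0,-0.0093,0,0,0,1]],
  ],
)

```text
time_s: 12.0
ee_pos: [0.5481, 0.3264, 0.0594]
eef_rot: [3.141, 0.001, -2.845]
force: [0.2, 0.8, -0.7]
grip_width: 0.0003
grip_force: 0.0
```

```bash
python3 - <<'E'
from h import *
o=ctrl.get_obs();print(o["ee_pos"],o["force"])
s,_=cams.camera("scene");t,_=cams.camera("side")
cv2.imwrite("pics/s5.png",np.hstack([cv2.resize(s[150:260,370:510],(400,314)),cv2.resize(t[235:345,240:380],(400,314))]))
E
```

```text
[0.54811716 0.32635629 0.05935589] [ 0.19288225  0.78124235 -0.69569969]
```

View pics/s5.png

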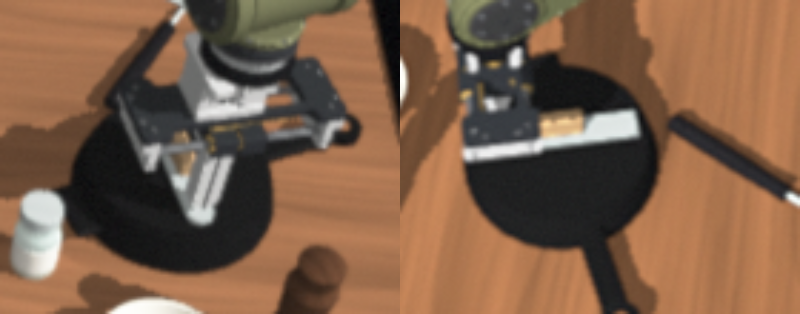

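The fingertips are over the rounded end and the bar hasn't shifted. I'll press down slowly from about 59 mm. If the pan is bowed, contact should come near 55.6 mm and the end should be borne near 51.5 mm.

In the tool's units: 5.8 mm is 0.0077, 5.3 mm is 0.0071.

arm_command(
  plan=[
    [[0,0,0.0011,0,0,0,1],[0,0,0.0021,0,0,0,1],[0,0,0.0029,0,0,0,1],[0,0,0.0037,0,0,0,1],[0,0,0.0044,0,0,0,1],[0,0,0.0051,0,0,0,1],[0,0,0.0057,0,0,0,1],[0,0,0.0064,0,0,0,1],[0,0,0.0071,0,0,0,1],[0,0,0.0077,0,0,0,1],[0,0,0.0077,0,0,0,1]],
  ],
)

```text
time_s: 13.2
ee_pos: [0.5479, 0.3262, 0.0525]
eef_rot: [-3.142, -0.0, -2.845]
force: [-0.4, 1.0, 0.5]
grip_width: 0.0004
grip_force: 0.0
```

In the tool's units: 0.8 mm is 0.0011, 0.4 mm is 0.0005.

arm_command(
  plan=[
    [[0,0,0.0005,0,0,0,1],[0,0,0.0011,0,0,0,1],[0,0,0.0011,0,0,0,1]],
  ],
)

```text
time_s: 13.5
ee_pos: [0.548, 0.3263, 0.052]
eef_rot: [3.142, 0.0, -2.845]
force: [0.2, 0.8, 2.1]
grip_width: 0.0002
grip_force: 0.7
```

In the tool's units: 0.4 mm is 0.0005, 0.3 mm is 0.0004.

arm_command(
  plan=[
    [[0,0,0.0004,0,0,0,1],[0,0,0.0005,0,0,0,1],[0,0,0.0005,0,0,0,1]],
  ],
)

```text
time_s: 13.8
ee_pos: [0.548, 0.3263, 0.0519]
eef_rot: [3.141, 0.0, -2.845]
force: [-2.1, -0.9, 5.1]
grip_width: 0.0003
grip_force: 2.5
```

In the tool's units: 0.1 mm is 0.0001.

arm_command(
  plan=[
    [[0,0,0.0001,0,0,0,1],[0,0,0.0001,0,0,0,1],[0,0,0.0001,0,0,0,1],[0,0,0.0001,0,0,0,1],[0,0,0.0001,0,0,0,1]],
  ],
)

```text
time_s: 14.3
ee_pos: [0.548, 0.3263, 0.0518]
eef_rot: [3.141, 0.0, -2.845]
force: [-2.2, 0.2, 5.7]
grip_width: 0.0002
grip_force: 2.8
```

arm_command(
  plan=[
    [[0,0,-0.0133,0,0,0,1],[0,0,-0.0533,0,0,0,1],[0,0,-0.1067,0,0,0,1],[0.0667,0,-0.1467,0,0,0,1],[0.08,0,-0.1467,0,0,0,1],[0.08,0,-0.1467,0,0,0,1],[0.08,0,-0.1467,0,0,0,1]],
  ],
)

```text
time_s: 15.0
ee_pos: [0.4908, 0.3088, 0.1618]
eef_rot: [3.142, 0.001, -2.845]
force: [-0.0, 0.8, -0.8]
grip_width: 0.0003
grip_force: 0.0
```

```bash
python3 - <<'E'
from h import *
print(ctrl.get_obs()["force"])
i=cams.camera_info("wrist");T=i["world_to_cam"]
w,d=cams.camera("wrist")
h=cv2.cvtColor(w,cv2.COLOR_BGR2HSV);g=((h[...,1]<60)&(h[...,2]>110)).astype(np.uint8)
k,l,st,ce=cv2.connectedComponentsWithStats(g)
for j in range(1,k):
    if st[j,4]>150:
        v,u=np.nonzero(l==j);X=wray(u,v,.0535,i)[:,:2].astype(np.float32);r=cv2.minAreaRect(X)
        if np.hypot(r[0][0]-.49,r[0][1]-.309)<.03:
            x=(u-i["cx"])/i["fx"];y=(v-i["cy"])/i["fy"];t=np.hypot(x,y);D=d[v,u];s=np.tan(t)/t*D
            P=(np.c_[x*s,y*s,D]-T[:3,3])@T[:3,:3]
            a=(P[:,:2]-r[0])@[-.957,-.291];ok=(abs(a)>.03)&(D>0)
            f=np.polyfit(a[ok],P[ok,2],1);print("wrist",r,"slope toward square",f,np.std(P[ok,2]))
p,d=cams.camera("scene");W=cloud("scene",d)
h=cv2.cvtColor(p,cv2.COLOR_BGR2HSV);q=W[...,:2]-[.4906,.3086]
a=q@[-.957,-.291];b=q@[.291,-.957]
m=(abs(b)<.012)&(abs(a)<.073)&(abs(a)>.03)&(W[...,2]>.04)&(W[...,2]<.07)&(h[...,1]<60)&(h[...,2]>110)
print("scene",m.sum(),np.polyfit(a[m],W[m][:,2],1))
cv2.imwrite("pics/s6.png",p[100:320,300:560])
E
```

```text
[-0.00403191  0.7546869  -0.8189812 ]
wrist ((0.491641640663147, 0.30314797163009644), (0.14961157739162445, 0.051428209990262985), 22.205646514892578) slope toward square [0.0050786  0.05439249] 0.0018454731138500269
scene 212 [0.02611231 0.05265725]
```

```bash
python3 -c "
from station import ctrl
print(ctrl.hand_in())"
```

```text
the job is handed in; nothing more can be done
None
```

The bowed pan is the one at about (0.49, 0.31), on the robot's left between the spice jar and the hob. Both ends bore at the same low height with about 5.7 N, its bar sat about 48.4 mm up and tipped to the rounded end after the last press, and I left it lying across the centre, released. I picked this pan first from the depth images and did not press-test the other two. I handed the job in at about 15 s; the hand-in did not report a verdict.

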